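# Pack the cleaning-test kit into its caddy

## Robot

A 6-joint arm with a two-finger parallel gripper is mounted at the origin on a cart in front of the work surface, level with it; the furniture and walls round the work are solid. World frame = base frame: x ahead of the robot, y to its left, z up, the work surface at z = 0. Lengths are in m, angles in rad, forces in N, time in s.
With the tool pointing down it reaches from about 0.25 to 0.775 m from the base axis. Payload 4 kg.
Tool frame: the origin (TCP) lies at the very end of the fingers, on their centre line; the grasp point (between the pads) lies 19 mm behind it (robot.hold_point_z is the distance from the TCP to the grasp point, in m); z points along the fingers, y is the line along which they close (so a half turn about z gives the same grasp; the last joint's range is limited). The gripper opens to 94 mm and grips with 3 to 60 N. Pads are 16 mm wide; open, the fingers measure 119 mm over their backs; the gripper's body (75 mm by 177 mm) begins 78 mm behind the grasp point.
Start: joints at [-1.316, 0.087, 1.371, -0, 1.684, -0.103], TCP at [0.193, -0.515, 0.206] pointing down, gripper open.
Joint ranges: [-3.1, 3.1], [-0.76, 2.03], [0.27, 2.55], [-1.08, 4.22], [0.17, 2.65], [-2.57, 2.57]. Speed limits (rad/s): [2.79, 2.79, 3.14, 3.14, 3.14, 3.14].

## Interface

Orientations are given as [roll, pitch, yaw] about the fixed x, y, z axes, in that order (R = Rz(yaw) Ry(pitch) Rx(roll)).
In Python, from bench import robot gives the robot as it stands.
- The arm moves only by the tool carry_out, never from a script. Its argument "steps" is a list of rows, each a list of 3 entries, a list of its own where there are three numbers: the shift along the tool's x, y, z in m, then the turn about the tool's z in units of 10 degrees (1.0 is 10 degrees), then the closure, from -1 (fully open) to 1 (shut). In form: [[[tx, ty, tz], roll, jaw], ...]. A call has 1 to 10 rows; each row is the pose to reach, as a shift and turn from the pose commanded when the call began, along the tool's axes at that moment; what a row does not reach only later rows make up. A row lasts 1/8 s, in which the tool goes at most 62.5 mm and 10.7 degrees, less where a joint would pass 70% of its speed; a pose out of reach is approached as far as the arm can. A call with a gripper value outside its range is refused whole. The fingers move at their own pace and stop on an object; the grip force is fixed at half the most. Time passes only in rows, so rows that repeat a pose let the fingers close. It gives the time, the measured TCP pose, the force, the opening and the grip force at its end, in the units of the state.
- robot.get_obs(): the state, without advancing time (a new reading comes with each control period).
- robot.snapshot(name): name is "scene" or "side" or "wrist"; returns a dict with "image" (384x512x3 uint8, red, green, blue), "z_map" (384x512 float32, m along the optical axis (not along the pixel's ray), 0 where there is no reading), "mtx" (3x3 intrinsics, pixels), "R" (3x3) and "t" (3): a world point X has camera coordinates R X + t. Camera axes: x right, y down, z forward; pixel columns grow to the right and rows downward; lengths in m; the calibration is good to about 2 mm. A picture is of the moment at which its call begins.
- robot.close_job(): hands the job in; it is judged then, once.
The state is a dict: "time": time; "joint_positions": joint angles; "qvel": joint speeds; "joint_torque": joint torques, N m; "tool_pos": TCP position; "ee_rot": TCP orientation; "wrist_force": force on the tool from outside, world axes, zero at the start; "wrist_torque": the same for the moment, N m; "width": finger opening in m; "finger_force": force on a finger pad.
Only numpy, scipy, OpenCV 4.12 (cv2) and the standard library are available. Lean on these libraries where they do the work, as an engineer would, in place of code of your own. Each camera call takes 0.05 s, during which the arm holds its last target. There are 200 camera calls.

## Task

Pack the cleaning-test kit into the wooden caddy, each thing released in the middle of its own coloured mat: the lime-lidded tub on green, the blue-sleeved eraser lying flat on blue, the brown dropper bottle on orange and the black-capped vial on black, bottle, vial and tub standing upright. The grey-capped vial and the open white jar do not belong to the kit: leave them standing where they are.

Things in the scene. Friction and masses are not known exactly. Their poses are not given: they have to be found in the camera images.
- tub_mid (a point): TO PACK. Small round tub, white with a lime-green lid, 49 mm diameter, 30 mm high, standing upright. Point: its centre, 15 mm above its underside; z axis up.
- eraser_mid (a point): TO PACK. Block eraser, white in a blue sleeve, lying flat: 23 mm along its own x, 44 mm along its own y, 12 mm high. Point: its centre, 6 mm above its underside; z axis up.
- dropper_mid (a point): TO PACK. Brown glass dropper bottle with a black dropper top, upright, 97 mm high; brown body 33 mm diameter up to the shoulder (which tapers to 64 mm), black collar 20 mm diameter from 60 to 72 mm, rubber top 13 mm diameter above. Point: its centre, 48.5 mm above its underside; z axis up.
- vial_black_mid (a point): TO PACK. Glass vial with a BLACK cap, upright, 51 mm high, body 23 mm diameter up to 40 mm, cap 20 mm diameter above. Point: its centre, 25.5 mm above its underside; z axis up.
- vial_grey_mid (a point): NOT to be packed. Glass vial of the same shape and size as the black-capped one, but with a light GREY cap and grey contents. Point: its centre, 25.5 mm above its underside; z axis up.
- jar_mid (a point): NOT to be packed. Open, empty, greyish-white jar without a lid, 48 mm diameter, 54 mm high, upright. Point: its centre, 27 mm above its underside; z axis up. Fixed obstacles near the work: a tall white box behind it (front face at x = 0.62 m, from y = -0.43 to -0.02 m, 0.40 m high) and a blue bench vice at the table's front edge (x up to 0.47 m, y from 0.11 to 0.21 m, 0.10 m high).
- mat_green_top (a point): Green mat, 66 x 66 mm, fixed on the floor of one bay of the wooden caddy. Point: centre of its upper face, 16 mm above the table; z axis up, x and y along the bay's walls. The caddy is a fixed open tray of 2 x 2 bays, 80 mm from bay centre to bay centre, each 76 mm square inside with 4 mm walls whose top is 28 mm above the table (12 mm above the mats).
- mat_blue_top (a point): Blue mat, 66 x 66 mm, fixed on the floor of one bay of the wooden caddy. Point: centre of its upper face, 16 mm above the table; z axis up, x and y along the bay's walls. The caddy is a fixed open tray of 2 x 2 bays, 80 mm from bay centre to bay centre, each 76 mm square inside with 4 mm walls whose top is 28 mm above the table (12 mm above the mats).
- mat_orange_top (a point): Orange mat, 66 x 66 mm, fixed on the floor of one bay of the wooden caddy. Point: centre of its upper face, 16 mm above the table; z axis up, x and y along the bay's walls. The caddy is a fixed open tray of 2 x 2 bays, 80 mm from bay centre to bay centre, each 76 mm square inside with 4 mm walls whose top is 28 mm above the table (12 mm above the mats).
- mat_black_top (a point): Black mat, 66 x 66 mm, fixed on the floor of one bay of the wooden caddy. Point: centre of its upper face, 16 mm above the table; z axis up, x and y along the bay's walls. The caddy is a fixed open tray of 2 x 2 bays, 80 mm from bay centre to bay centre, each 76 mm square inside with 4 mm walls whose top is 28 mm above the table (12 mm above the mats).
Not all that is in view belongs to the job. Of the things that look like the part that bears tub_mid, the middle-sized one is meant.

How it is judged:
By the outcome, as a careful person would: the job done as asked, in the order asked, and still so for the second after the job is handed in, with the robot touching nothing.
It also fails if it takes over 115 s, if anything falls off the work surface, if the arm or the gripper's body presses on something with over 40 N, if the wrist force passes 120 N, or if a joint passes its speed limit or range.

## Working session

There is one attempt and no reset: what is moved stays moved. The work goes in short steps, Python scripts to look and compute and a tool call to move; the robot and the scene stay as the last step left them, time stands still between calls to the robot, and variables do not carry over. Pictures are saved under pics/ and viewed, at most 14 in all, crops included, and the job is handed in when it is done.

Besides the shell and the picture viewer there is one more tool, called in YAML: its name, and indented under it one key for each argument. carry_out: Moves the arm, as the interface text tells. Its arguments: {"type":"object","properties":{"steps":{"type":"array","items":{"type":"array"}}},"required":["steps"]}

```bash
mkdir -p pics; ls
cat > h.py <<'E'
import numpy as np, cv2
from bench import robot
def snap(n):
    s=robot.snapshot(n); s['n']=n; return s
def save(im,f): cv2.imwrite('pics/'+f,cv2.cvtColor(im,cv2.COLOR_RGB2BGR))
def plane(s,u,v,z):
    K,R,t=map(np.array,(s['mtx'],s['R'],s['t']))
    c=-R.T@t; d=R.T@np.linalg.inv(K)@np.array([u,v,1.]); return c+d*(z-c[2])/d[2]
def pts(s):
    K,R,t=map(np.array,(s['mtx'],s['R'],s['t'])); Z=s['z_map']; h,w=Z.shape
    v,u=np.mgrid[:h,:w]; c=np.stack([(u-K[0,2])/K[0,0]*Z,(v-K[1,2])/K[1,1]*Z,Z],-1)
    P=(c-t)@R; P[Z<=0]=np.nan; return P
def proj(s,X):
    c=np.array(s['R'])@X+np.array(s['t']); p=np.array(s['mtx'])@c; return p[:2]/p[2]
E
python3 - <<'E'
from h import *
for n in('scene','side'):
    s=snap(n); save(s['image'],n+'0.png'); np.savez('%s0.npz'%n,**{k:s[k] for k in('image','z_map','mtx','R','t')})
    print(n,-np.array(s['R']).T@s['t'])
print(robot.get_obs(), robot.hold_point_z)
E
```

```text
pics
scene [ 0.17426083 -0.74854417  0.99354727]
side [0.07777199 1.0688842  0.71190689]
{'time': 0.1, 'joint_positions': array([-1.31608807e+00,  8.78664163e-02,  1.37208783e+00, -4.03613183e-05,
        1.68359632e+00, -1.03096574e-01]), 'qvel': array([ 0.00017193, -0.00037399, -0.00276382, -0.00134653, -0.00127371,
       -0.00139852]), 'joint_torque': array([ 2.99439300e-03, -3.41248548e+01, -3.03303516e+01,  7.20211607e-02,
        3.03541089e-02, -8.94115306e-05]), 'tool_pos': array([ 0.19247995, -0.51469442,  0.204437  ]), 'ee_rot': array([-3.13964101e+00, -1.61596292e-04,  3.57800172e-01]), 'wrist_force': array([-0.41778635, -0.42239927, -0.74709054]), 'wrist_torque': array([ 0.02165384, -0.01816007, -0.02882154]), 'finger_force': 0.0, 'width': 0.09391978670835181} 0.0188
```

View pics/scene0.png

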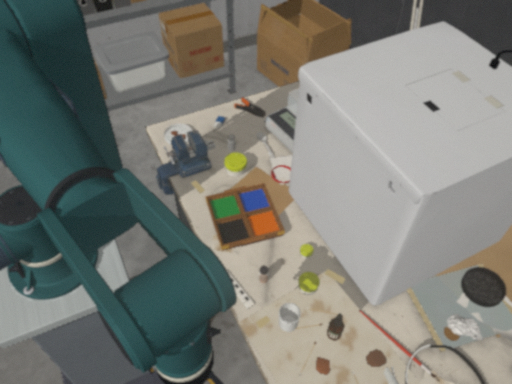

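View pics/side0.png

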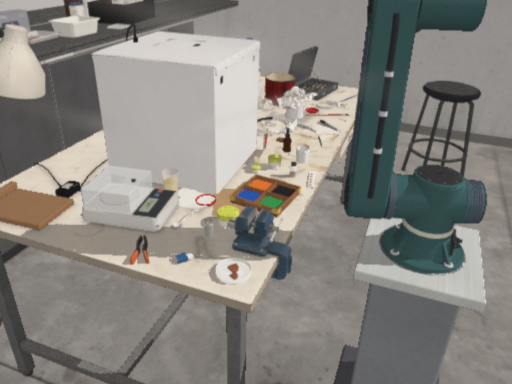

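The scene view shows the caddy at about (245,215), with lime tubs at (236,161), (309,282) and (306,249). The dropper is at (336,325), the jar at (289,317), a dark-capped vial at (264,271) and something blue at (221,120). In the side view there is a blue block at (182,257), a glass thing at (209,230), and lime tubs at (229,213), (275,159) and (256,167). I'll enlarge both and measure the candidates.

Run:
```python
from h import *
a=np.load('scene0.npz');b=np.load('side0.npz')
i=a['image'][85:345,150:400]; j=b['image'][90:290,130:350]
A=cv2.resize(i,(400,416),interpolation=cv2.INTER_CUBIC); B=cv2.resize(j,(400,364),interpolation=cv2.INTER_CUBIC)
B=cv2.copyMakeBorder(B,0,52,0,0,cv2.BORDER_CONSTANT); save(np.hstack([A,B]),'c1.png')
for n,s in(('scene',a),('side',b)):
    P=pts(s); hsv=cv2.cvtColor(s['image'],cv2.COLOR_RGB2HSV)
    for nm,lo,hi in(('lime',(26,110,90),(40,255,255)),('green',(50,120,50),(75,255,255)),('blue',(104,130,70),(125,255,255)),('orange',(5,200,160),(16,255,255)),('black',(0,0,0),(180,255,55))):
        m=cv2.inRange(hsv,lo,hi); k,l,st,c=cv2.connectedComponentsWithStats(m)
        for q in range(1,k):
            if st[q,4]<25: continue
            p=P[l==q]; med=np.nanmedian(p,0)
            if not(0.2<med[0]<0.62 and -.7<med[1]<.6 and med[2]<.13): continue
            print(n,nm,c[q].round(1),st[q,4],med.round(3),'ext',(np.nanpercentile(p,97,0)-np.nanpercentile(p,3,0)).round(3))
```

```text
scene lime [235.1 161.5] 336 [0.519 0.081 0.038] ext [0.055 0.055 0.014]
scene lime [306.3 249.7] 116 [ 0.563 -0.246  0.02 ] ext [0.028 0.028 0.008]
scene lime [308.5 281.6] 287 [ 0.521 -0.329  0.03 ] ext [0.04  0.041 0.008]
scene green [225.2 206.6] 398 [ 0.437 -0.037  0.016] ext [0.056 0.056 0.007]
scene blue [253.8 199.8] 375 [ 0.515 -0.049  0.016] ext [0.057 0.055 0.007]
scene orange [262.7 222.9] 339 [ 0.502 -0.127  0.016] ext [0.051 0.053 0.006]
scene black [227.6 230.8] 171 [ 0.409 -0.11   0.016] ext [0.044 0.047 0.007]
side lime [274.8 158.1] 75 [ 0.522 -0.317  0.028] ext [0.038 0.041 0.01 ]
side lime [255.7 166.7] 32 [ 0.566 -0.239  0.02 ] ext [0.026 0.03  0.006]
side lime [227.4 212.5] 263 [0.522 0.095 0.038] ext [0.055 0.057 0.014]
side green [271.2 201.5] 154 [ 0.44  -0.046  0.016] ext [0.053 0.049 0.006]
side blue [248.7 194.8] 148 [ 0.517 -0.055  0.016] ext [0.054 0.047 0.005]
side blue [181.6 257.3] 55 [0.557 0.292 0.012] ext [0.022 0.022 0.008]
side black [283.5 190.6] 133 [ 0.427 -0.125  0.015] ext [0.053 0.047 0.005]
```

View pics/c1.png

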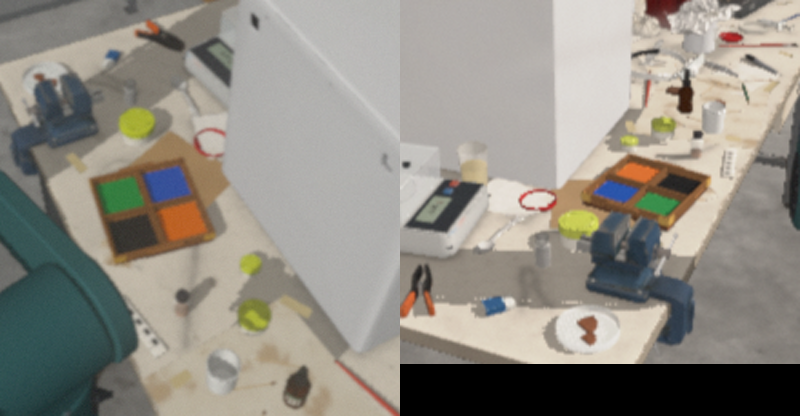

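Tubs: (235,161) is the largest, with its lid about 38 mm up. (306,250) is the smallest at about 20 mm. (308,282) has its lid at 30 mm and is the middle one, so it is tub_mid. The crop shows the black-capped vial at scene (264,271), the grey one at about (230,143), and the eraser (blue with a white end) at side (182,257). Next I'll get positions for everything from height clusters.

```bash
cat >> h.py <<'E'
def go(x,y,z,yaw):
    "shift in tool axes and turn from measured pose to wanted (tool down)"
    o=robot.get_obs(); p=np.array(o['tool_pos']); a=o['ee_rot'][2]; c,s=np.cos(a),np.sin(a)
    d=np.array([x,y,z])-p; t=-(yaw-a); 
    return [round(float(v),3) for v in(c*d[0]+s*d[1], s*d[0]-c*d[1], -d[2])], round(float(np.degrees(t)/10),2)
E
python3 - <<'E'
from h import *
for n in('scene','side'):
    s=np.load(n+'0.npz'); P=pts(s); ok=(P[...,2]>.009)&(P[...,2]<.13)&(P[...,0]>.3)&(P[...,0]<.61)&(P[...,1]>-.55)&(P[...,1]<.42)
    H=np.zeros((62,194),np.float32); q=P[ok]; ix=((q[:,0]-.3)/.005).astype(int); iy=((q[:,1]+.55)/.005).astype(int); np.maximum.at(H,(ix,iy),q[:,2])
    m=cv2.dilate((H>0).astype('u1'),np.ones((2,2),'u1')); k,l=cv2.connectedComponents(m); L=l[ix,iy]
    for j in range(1,k):
        r=q[L==j]
        if len(r)<15: continue
        lo,hi=np.percentile(r,2,0),np.percentile(r,98,0); w=s['image'][ok][L==j].mean(0)
        print(n,len(r),((lo+hi)/2)[:2].round(3),'ext',(hi-lo)[:2].round(3),'top',hi[2].round(3),w.round(), proj(s,(lo+hi)/2).round())
    if n=='side':
        hsv=cv2.cvtColor(s['image'],cv2.COLOR_RGB2HSV); m=ok&(np.linalg.norm(P[...,:2]-[.557,.29],axis=-1)<.04)
        print('eraser',cv2.minAreaRect((P[m][:,:2]*1000).astype('f4')))
s=robot.snapshot('wrist'); save(s['image'],'w0.png'); print('wristcam',-s['R'].T@s['t'],s['R'][2],s['mtx'][0])
print('to tub',go(.50,-.33,.2,0))
E
```

```text
scene 1581 [0.407 0.152] ext [0.14  0.066] top 0.1 [77. 83. 88.] [188. 153.]
scene 3574 [ 0.469 -0.085] ext [0.165 0.173] top 0.03 [102.  87.  66.] [244. 215.]
scene 43 [0.419 0.293] ext [0.085 0.069] top 0.017 [176. 173. 166.] [177. 131.]
scene 400 [ 0.438 -0.387] ext [0.044 0.044] top 0.055 [169. 167. 160.] [289. 317.]
scene 146 [ 0.435 -0.267] ext [0.02  0.019] top 0.054 [121. 111. 101.] [263. 274.]
scene 164 [ 0.459 -0.504] ext [0.029 0.031] top 0.014 [130.  94.  72.] [323. 365.]
scene 412 [0.52  0.084] ext [0.056 0.058] top 0.042 [163. 168.  70.] [235. 163.]
scene 377 [ 0.522 -0.328] ext [0.044 0.044] top 0.033 [140. 142.  71.] [308. 283.]
scene 328 [ 0.515 -0.454] ext [0.027 0.027] top 0.096 [94. 85. 74.] [336. 325.]
scene 107 [0.543 0.164] ext [0.021 0.021] top 0.054 [116. 113. 108.] [231. 141.]
scene 70 [0.553 0.284] ext [0.036 0.039] top 0.016 [109. 119. 131.] [219. 120.]
scene 160 [ 0.568 -0.536] ext [0.035 0.027] top 0.013 [111.  88.  72.] [376. 357.]
scene 147 [ 0.564 -0.246] ext [0.029 0.031] top 0.023 [161. 166.  75.] [306. 250.]
side 1822 [0.41  0.166] ext [0.138 0.067
[... 494 characters left out ...]
92 [73. 55. 44.] [287. 139.]
side 124 [ 0.525 -0.321] ext [0.044 0.042] top 0.031 [154. 154.  91.] [274. 159.]
side 137 [0.545 0.171] ext [0.02  0.019] top 0.052 [137. 132. 127.] [208. 227.]
side 110 [0.555 0.287] ext [0.037 0.039] top 0.015 [110. 131. 152.] [183. 256.]
side 56 [ 0.566 -0.241] ext [0.032 0.032] top 0.022 [185. 184. 108.] [256. 168.]
side 15 [ 0.576 -0.531] ext [0.02  0.028] top 0.013 [118.  91.  74.] [279. 139.]
eraser ((554.224609375, 287.4452209472656), (42.627689361572266, 28.332786560058594), 45.1460075378418)
wristcam [ 0.25499173 -0.49210272  0.38363926] [-0.21784732 -0.0797721  -0.97271731] [316.07234941   0.         254.01430991]
to tub ([0.353, -0.065, 0.005], 2.05)
```

Measured positions are tub ~(0.523,-0.326), bottle (0.517,-0.448), black vial (0.436,-0.264), jar (0.44,-0.386) and eraser (0.555,0.287). I'll go above the tub for a close look.

carry_out:
  steps:
    - [[0.35, -0.065, 0], 2.05, -1]
    - [[0.35, -0.065, 0], 2.05, -1]
    - [[0.35, -0.065, 0], 2.05, -1]
    - [[0.35, -0.065, 0], 2.05, -1]
    - [[0.35, -0.065, 0], 2.05, -1]
    - [[0.35, -0.065, 0], 2.05, -1]
    - [[0.35, -0.065, 0], 2.05, -1]
    - [[0.35, -0.065, 0], 2.05, -1]
    - [[0.35, -0.065, 0], 2.05, -1]

```text
time: 1.27
tool_pos: [0.4965, -0.3327, 0.2055]
ee_rot: [3.141, 0.0, -0.002]
wrist_force: [-0.7, 1.0, -0.3]
width: 0.0941
finger_force: 0.0
```

Run:
```python
from h import *
s=snap('wrist'); save(s['image'],'w1.png'); np.savez('w1.npz',**s)
o=robot.get_obs(); print(o['time'],o['tool_pos'],o['ee_rot'],o['wrist_force'])
hsv=cv2.cvtColor(s['image'],cv2.COLOR_RGB2HSV); P=pts(s)
m=cv2.inRange(hsv,(26,100,80),(42,255,255)); k,l,st,c=cv2.connectedComponentsWithStats(m)
for q in range(1,k):
    if st[q,4]>150: print(c[q].round(1),st[q],np.nanmedian(P[l==q],0).round(3), plane(s,*(st[q,:2]+st[q,2:4]/2),.03).round(4))
```

```text
1.325 [ 0.49654879 -0.33280982  0.20560449] [ 3.14124265e+00  9.94125213e-05 -2.24141809e-03] [-0.45760729 -1.03037292 -0.22093952]
[175.1 111.6] [161  97  30  30 707] [ 0.565 -0.245  0.02 ] [ 0.5645 -0.2484  0.03  ]
[247.2 148.2] [ 227  127   42   43 1417] [ 0.525 -0.326  0.029] [ 0.5247 -0.3267  0.03  ]
```

View pics/w1.png

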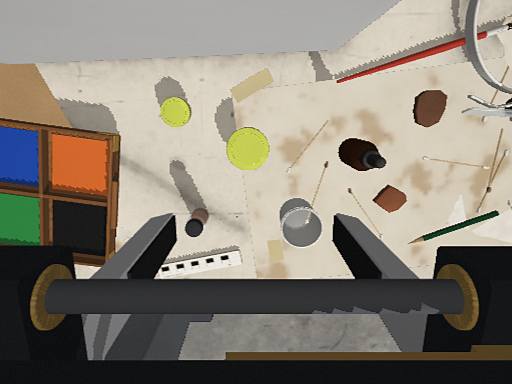

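The wrist view shows the middle tub at (247,148) and the small one at (175,112). I'll take the middle one at (0.5247,-0.3267).

carry_out:
  steps:
    - [[0.028, -0.006, 0.05], 0, -0.6]
    - [[0.028, -0.006, 0.11], 0, -0.6]
    - [[0.028, -0.006, 0.16], 0, -0.6]
    - [[0.028, -0.006, 0.19], 0, -0.6]
    - [[0.028, -0.006, 0.199], 0, -0.6]
    - [[0.028, -0.006, 0.199], 0, -0.6]
    - [[0.028, -0.006, 0.199], 0, 1]
    - [[0.028, -0.006, 0.199], 0, 1]
    - [[0.028, -0.006, 0.199], 0, 1]
    - [[0.028, -0.006, 0.199], 0, 1]

```text
time: 2.58
tool_pos: [0.5263, -0.3261, 0.0076]
ee_rot: [3.14, -0.001, 0.0]
wrist_force: [0.0, 0.4, 3.5]
width: 0.0481
finger_force: 30.0
```

carry_out:
  steps:
    - [[0, 0, -0.06], 0, 1]
    - [[0, 0, -0.12], 0, 1]
    - [[-0.03, -0.05, -0.18], 0, 1]
    - [[-0.06, -0.1, -0.2], 0, 1]
    - [[-0.08, -0.15, -0.2], 0, 1]
    - [[-0.1, -0.2, -0.2], 0, 1]
    - [[-0.106, -0.24, -0.2], 0, 1]
    - [[-0.106, -0.24, -0.2], 0, 1]
    - [[-0.106, -0.24, -0.2], 0, 1]

```text
time: 3.7
tool_pos: [0.4198, -0.0861, 0.2064]
ee_rot: [3.141, -0.0, 0.0]
wrist_force: [1.2, -0.5, -1.5]
width: 0.0484
finger_force: 30.0
```

Run:
```python
from h import *
s=snap('wrist'); save(s['image'],'w2.png'); np.savez('w2.npz',**s)
o=robot.get_obs(); print(o['time'],o['tool_pos'],o['ee_rot'],o['width'])
hsv=cv2.cvtColor(s['image'],cv2.COLOR_RGB2HSV)
for nm,lo,hi in(('green',(50,100,40),(75,255,255)),('blue',(104,120,60),(125,255,255)),('orange',(5,190,140),(16,255,255)),('black',(0,0,20),(180,90,50))):
    m=cv2.morphologyEx(cv2.inRange(hsv,lo,hi),cv2.MORPH_OPEN,np.ones((3,3)))
    if nm=='black': m[235:]=0
    cs=max(cv2.findContours(m,0,2)[0],key=cv2.contourArea)
    w=np.array([plane(s,*p[0],.016)[:2]*1000 for p in cs],'f4'); print(nm,cv2.boundingRect(cs),cv2.minAreaRect(w))
```

```text
3.75 [ 0.41983575 -0.08645285  0.20627596] [ 3.14108683e+00  3.35440870e-04 -7.19545445e-04] 0.048411819160782917
green (182, 126, 62, 62) ((436.1014709472656, -37.59140396118164), (65.50599670410156, 65.66077423095703), 81.84495544433594)
blue (189, 52, 64, 69) ((515.1744384765625, -48.5431022644043), (65.5363540649414, 65.65939331054688), 81.92073059082031)
orange (258, 118, 57, 13) ((474.90374755859375, -123.51522064208984), (64.84049987792969, 8.316091537475586), 83.7249984741211)
black (250, 136, 61, 61) ((424.84222412109375, -116.5373764038086), (64.80097961425781, 65.18052673339844), 81.90110778808594)
```

View pics/w2.png

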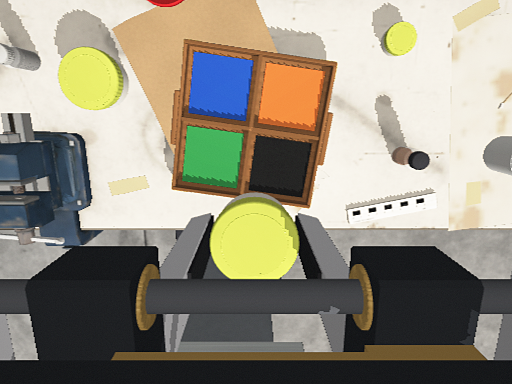

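The wrist view shows the caddy mats: blue (220,85), orange (291,94), green (212,157) and black (280,165). The caddy is turned −8.1°. I'll set the tub down on green with the fingers along the bay's diagonal.

carry_out:
  steps:
    - [[0.016, -0.0485, 0], -1, 1]
    - [[0.016, -0.0485, 0], -2, 1]
    - [[0.016, -0.0485, 0.02], -3, 1]
    - [[0.016, -0.0485, 0.06], -3.69, 1]
    - [[0.016, -0.0485, 0.1], -3.69, 1]
    - [[0.016, -0.0485, 0.14], -3.69, 1]
    - [[0.016, -0.0485, 0.165], -3.69, 1]
    - [[0.016, -0.0485, 0.177], -3.69, 1]
    - [[0.016, -0.0485, 0.18], -3.69, 1]
    - [[0.016, -0.0485, 0.182], -3.69, 1]

```text
time: 5.0
tool_pos: [0.4367, -0.0377, 0.0254]
ee_rot: [3.14, -0.001, 0.644]
wrist_force: [0.2, -0.7, 0.2]
width: 0.0485
finger_force: 30.0
```

carry_out:
  steps:
    - [[0, 0, 0.0015], 0, 1]
    - [[0, 0, 0.0015], 0, 1]
    - [[0, 0, 0.0015], 0, -0.2]
    - [[0, 0, 0.0015], 0, -0.2]
    - [[0, 0, 0.0015], 0, -0.2]
    - [[0, 0, -0.01], 0, -0.2]
    - [[0, 0, -0.03], 0, -0.2]
    - [[0, 0, -0.07], 0, -0.2]
    - [[0, 0, -0.13], 0, -0.6]
    - [[0, 0, -0.18], 0, -0.6]

```text
time: 6.25
tool_pos: [0.4359, -0.0373, 0.2077]
ee_rot: [3.14, -0.002, 0.644]
wrist_force: [0.2, 0.1, 0.1]
width: 0.0725
finger_force: 0.0
```

Run:
```python
from h import *
o=robot.get_obs(); print(o['time'],o['tool_pos'],o['ee_rot'],o['joint_positions'])
s=snap('scene'); P=pts(s); hsv=cv2.cvtColor(s['image'],cv2.COLOR_RGB2HSV)
m=cv2.inRange(hsv,(26,100,80),(42,255,255)); k,l,st,c=cv2.connectedComponentsWithStats(m)
for q in range(1,k):
    if st[q,4]>100: print(c[q].round(1),np.nanmedian(P[l==q],0).round(3),plane(s,*c[q],.046).round(3))
print('above eraser',go(.52,.287,.205,0))
```

```text
6.25 [ 0.43588443 -0.03725386  0.20771025] [ 3.13952337e+00 -1.71546659e-03  6.44063422e-01] [-2.14960477e-01 -1.69302987e-01  1.61359394e+00 -5.30585035e-05
  1.69461432e+00  7.11767578e-01]
[234.9 163.2] [0.512 0.073 0.038] [0.512 0.068 0.046]
[224.2 201.7] [ 0.433 -0.042  0.045] [ 0.433 -0.043  0.046]
[306.4 249.8] [ 0.563 -0.247  0.02 ] [ 0.553 -0.26   0.046]
above eraser ([0.26, -0.211, 0.01], 3.69)
```

carry_out:
  steps:
    - [[0.05, -0.04, 0.002], 1, -0.6]
    - [[0.1, -0.08, 0.002], 2, -0.6]
    - [[0.15, -0.12, 0.002], 3, -0.6]
    - [[0.2, -0.16, 0.002], 3.69, -0.6]
    - [[0.26, -0.211, 0.002], 3.69, -0.6]
    - [[0.26, -0.211, 0.002], 3.69, -0.6]
    - [[0.26, -0.211, 0.002], 3.69, -0.6]
    - [[0.26, -0.211, 0.002], 3.69, -0.6]

```text
time: 7.3
tool_pos: [0.5168, 0.2871, 0.2026]
ee_rot: [3.141, 0.0, 0.0]
wrist_force: [0.0, -1.1, -1.3]
width: 0.0747
finger_force: 0.0
```

Run:
```python
from h import *
s=snap('wrist'); save(s['image'],'w3.png'); np.savez('w3.npz',**s)
o=robot.get_obs(); print(o['time'],o['tool_pos'],o['ee_rot'])
P=pts(s); d=np.linalg.norm(P[...,:2]-[.555,.287],axis=-1)
m=((P[...,2]>.007)&(P[...,2]<.03)&(d<.045)).astype('u1'); k,l,st,c=cv2.connectedComponentsWithStats(m); q=1+st[1:,4].argmax()
cs=max(cv2.findContours((l==q).astype('u1'),0,2)[0],key=cv2.contourArea); w=np.array([plane(s,*p[0],.012)[:2]*1000 for p in cs],'f4')
print(c[q],st[q],cv2.minAreaRect(w),np.nanmedian(P[l==q],0))
hsv=cv2.cvtColor(s['image'],cv2.COLOR_RGB2HSV); b=cv2.inRange(hsv,(104,120,60),(125,255,255)); print('blue',P[(b>0)&(l==q)].mean(0))
```

```text
7.35 [0.5168979  0.28656237 0.20284456] [ 3.14104457e+00 -3.74501747e-04 -1.00426633e-03]
[255.60304288 138.73997234] [237 120  38  38 723] ((554.2709350585938, 284.2088317871094), (43.55147171020508, 22.804885864257812), 47.16365051269531) [0.55439962 0.28514419 0.01200309]
blue [0.55912931 0.28986449 0.01222724]
```

View pics/w3.png

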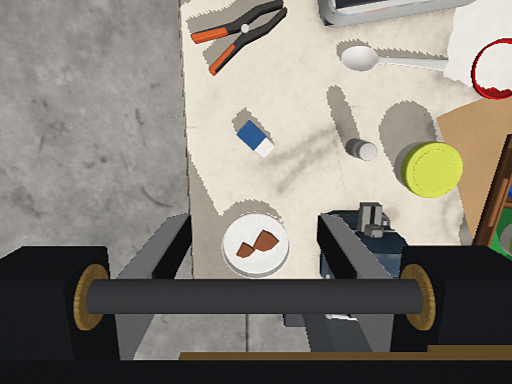

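The eraser is at (255,139), i.e. (0.554,0.284) with its long axis at 47°; the plate, grey vial and large tub stay clear. I'll check the balance height under the gripper body before I descend.

Run:
```python
from h import *
for n in('scene0','side0','w3'):
    s=np.load(n+'.npz'); P=pts(s); q=P[np.isfinite(P[...,2])]-[.5543,.2842,0]
    a=np.radians(47.2); x=q[:,0]*np.cos(a)+q[:,1]*np.sin(a); y=q[:,0]*np.sin(a)-q[:,1]*np.cos(a)
    k=(abs(x)<.055)&(abs(y)<.11)&(q[:,2]<.2)&(q[:,2]>.02); print(n,k.sum(),q[k,2].max() if k.any() else 0)
    k=(abs(x)<.02)&(abs(y)<.05)&(q[:,2]<.2); print(' fingers',np.percentile(q[k&(abs(x)>0)],99,axis=0))
```

```text
scene0 0 0
 fingers [0.04400309 0.04249224 0.0151501 ]
side0 0 0
 fingers [0.04472194 0.04057671 0.0144944 ]
w3 0 0
 fingers [0.0440905  0.04208958 0.01348372]
```

carry_out:
  steps:
    - [[0.037, 0.002, 0.01], -1, -0.1]
    - [[0.037, 0.002, 0.02], -2, -0.1]
    - [[0.037, 0.002, 0.04], -3, -0.1]
    - [[0.037, 0.002, 0.06], -4, -0.1]
    - [[0.037, 0.002, 0.08], -4.72, -0.1]
    - [[0.037, 0.002, 0.08], -4.72, -0.1]

```text
time: 8.1
tool_pos: [0.5529, 0.2835, 0.121]
ee_rot: [-3.14, 0.004, 0.82]
wrist_force: [0.3, 1.2, 0.5]
width: 0.0518
finger_force: 0.0
```

carry_out:
  steps:
    - [[0.001, 0, 0.05], 0, -0.1]
    - [[0.001, 0, 0.09], 0, -0.1]
    - [[0.001, 0, 0.11], 0, -0.1]
    - [[0.001, 0, 0.117], 0, -0.1]
    - [[0.001, 0, 0.117], 0, -0.1]
    - [[0.001, 0, 0.117], 0, 1]
    - [[0.001, 0, 0.117], 0, 1]
    - [[0.001, 0, 0.117], 0, 1]
    - [[0.001, 0, 0.117], 0, 1]

```text
time: 9.22
tool_pos: [0.5549, 0.2865, 0.006]
ee_rot: [3.141, -0.001, 0.824]
wrist_force: [-0.3, -1.1, 3.0]
width: 0.0214
finger_force: 30.0
```

carry_out:
  steps:
    - [[0, 0, -0.05], 0, 1]
    - [[0, 0, -0.1], 0, 1]
    - [[0, 0, -0.15], 0, 1]
    - [[0, 0, -0.15], 0, 1]

```text
time: 9.72
tool_pos: [0.5574, 0.2876, 0.1617]
ee_rot: [3.137, -0.01, 0.824]
wrist_force: [-0.3, 0.7, -0.6]
width: 0.0212
finger_force: 30.0
```

Run:
```python
from h import *
o=robot.get_obs(); print(o['tool_pos'],o['ee_rot'],o['width'])
print(go(.480,-.0485,.16,np.radians(-8.1)))
```

```text
[0.55737039 0.28755433 0.16170279] [ 3.13669443 -0.01036214  0.82390047] 0.021179969046184233
([-0.299, 0.172, 0.002], 5.53)
```

carry_out:
  steps:
    - [[-0.045, 0.026, 0], 0.9, 1]
    - [[-0.09, 0.052, 0], 1.8, 1]
    - [[-0.135, 0.078, 0], 2.7, 1]
    - [[-0.18, 0.104, 0], 3.6, 1]
    - [[-0.22, 0.128, 0], 4.5, 1]
    - [[-0.26, 0.15, 0], 5.53, 1]
    - [[-0.299, 0.172, 0], 5.53, 1]
    - [[-0.299, 0.172, 0], 5.53, 1]
    - [[-0.299, 0.172, 0], 5.53, 1]
    - [[-0.299, 0.172, 0], 5.53, 1]

```text
time: 10.98
tool_pos: [0.4776, -0.0488, 0.1548]
ee_rot: [-3.141, 0.001, -0.14]
wrist_force: [0.3, 0.6, -0.9]
width: 0.021
finger_force: 30.0
```

Run:
```python
from h import *
s=snap('wrist'); save(s['image'],'w4.png'); np.savez('w4.npz',**s)
o=robot.get_obs(); print(o['time'],o['tool_pos'],o['ee_rot'],o['width'])
hsv=cv2.cvtColor(s['image'],cv2.COLOR_RGB2HSV); P=pts(s)
m=cv2.inRange(hsv,(104,120,60),(125,255,255)); k,l,st,c=cv2.connectedComponentsWithStats(m)
for q in range(1,k):
    if st[q,4]>80:
        cs=max(cv2.findContours((l==q).astype('u1'),0,2)[0],key=cv2.contourArea); w=np.array([plane(s,*p[0],.016)[:2]*1000 for p in cs],'f4')
        print(st[q],np.nanmedian(P[l==q],0).round(3),cv2.minAreaRect(w))
h=o['tool_pos'][2]; d=np.linalg.norm(P[...,:2]-o['tool_pos'][:2],axis=-1)
m=(d<.03)&(abs(P[...,2]-h-.008)<.012); print(m.sum(),(np.nanpercentile(P[m],[3,50,97],axis=0)-o['tool_pos']).round(4))
print(go(.5152,-.0485,.022,np.radians(-8.1)))
```

```text
11.025 [ 0.47769572 -0.04873852  0.15503834] [-3.14132504e+00  6.97994829e-04 -1.39396167e-01] 0.02155949976903605
[ 215  110   67   66 4315] [ 0.517 -0.049  0.016] ((515.3386840820312, -48.647369384765625), (65.69666290283203, 64.59473419189453), 82.03157806396484)
[ 235  198   39   47 1716] [ 0.484 -0.05   0.161] ((432.908203125, -43.04730224609375), (40.255332946777344, 51.44856262207031), 82.03672790527344)
3220 [[-0.0207 -0.0183  0.0021]
 [ 0.0044 -0.001   0.006 ]
 [ 0.0199  0.0138  0.0172]]
([0.037, -0.005, 0.133], 0.01)
```

View pics/w4.png

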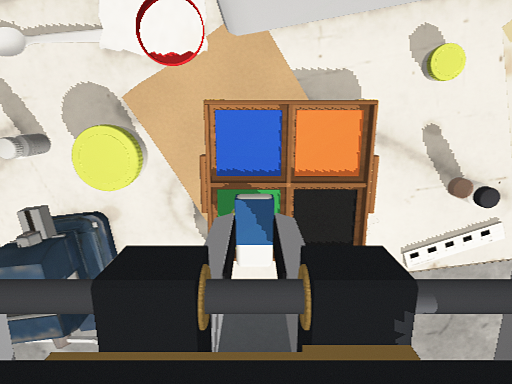

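The eraser is held level, centred in the fingers at (254,222), and blue is dead ahead. I'll place it.

carry_out:
  steps:
    - [[0.037, -0.005, 0], 0, 1]
    - [[0.037, -0.005, 0.05], 0, 1]
    - [[0.037, -0.005, 0.09], 0, 1]
    - [[0.037, -0.005, 0.115], 0, 1]
    - [[0.037, -0.005, 0.128], 0, 1]
    - [[0.037, -0.005, 0.132], 0, 1]
    - [[0.037, -0.005, 0.132], 0, 1]
    - [[0.037, -0.005, 0.132], 0, 1]

```text
time: 12.02
tool_pos: [0.516, -0.0503, 0.0248]
ee_rot: [3.141, -0.003, -0.141]
wrist_force: [-0.0, -0.1, -0.4]
width: 0.0216
finger_force: 30.0
```

carry_out:
  steps:
    - [[0, -0.001, 0.002], 0, 1]
    - [[0, -0.001, 0.003], 0, 1]
    - [[0, -0.001, 0.004], 0, 1]
    - [[0, -0.001, 0.004], 0, 1]

```text
time: 12.52
tool_pos: [0.5158, -0.0492, 0.0219]
ee_rot: [3.142, -0.002, -0.141]
wrist_force: [-4.0, 1.3, 9.6]
width: 0.0214
finger_force: 30.0
```

Contact is felt, so I'll release and retreat.

carry_out:
  steps:
    - [[0, 0, -0.0005], 0, 0.15]
    - [[0, 0, -0.0005], 0, 0.15]
    - [[0, 0, -0.0005], 0, 0.15]
    - [[0, 0, -0.01], 0, 0.15]
    - [[0, 0, -0.04], 0, 0.15]
    - [[0, 0, -0.1], 0, -0.4]
    - [[0, 0, -0.16], 0, -0.4]
    - [[0, 0, -0.19], 0, -0.4]
    - [[0, 0, -0.19], 0, -0.4]

```text
time: 13.65
tool_pos: [0.5168, -0.0495, 0.2133]
ee_rot: [3.141, -0.008, -0.141]
wrist_force: [-0.2, 0.0, -0.9]
width: 0.0658
finger_force: 0.0
```

Run:
```python
from h import *
o=robot.get_obs(); print(o['time'],o['tool_pos'],o['ee_rot'],o['width'])
print(go(.47,-.45,.22,0))
```

```text
13.65 [ 0.51683016 -0.04951422  0.21327403] [ 3.14104381 -0.00762641 -0.1413692 ] 0.06582596078018517
([0.01, 0.403, -0.007], -0.81)
```

carry_out:
  steps:
    - [[-0.02, 0.06, -0.01], -0.8, -0.4]
    - [[-0.02, 0.12, -0.01], -0.8, -0.4]
    - [[-0.02, 0.18, -0.01], -0.8, -0.4]
    - [[-0.02, 0.24, -0.01], -0.8, -0.4]
    - [[0, 0.3, -0.01], -0.8, -0.4]
    - [[0.01, 0.36, -0.01], -0.8, -0.4]
    - [[0.01, 0.403, -0.01], -0.8, -0.4]
    - [[0.01, 0.403, -0.01], -0.8, -0.4]
    - [[0.01, 0.403, -0.01], -0.8, -0.4]

```text
time: 14.78
tool_pos: [0.4679, -0.4485, 0.2174]
ee_rot: [-3.138, 0.002, -0.002]
wrist_force: [0.5, 0.7, 0.1]
width: 0.0662
finger_force: 0.0
```

Run:
```python
from h import *
s=snap('wrist'); save(s['image'],'w5.png'); np.savez('w5.npz',**s)
o=robot.get_obs(); print(o['time'],o['tool_pos'],o['ee_rot'],o['width'])
P=pts(s); d=np.linalg.norm(P[...,:2]-[.517,-.45],axis=-1)
for lo,hi in((.02,.055),(.062,.071),(.075,.094),(.094,.1)):
    m=(d<.04)&(P[...,2]>lo)&(P[...,2]<hi); q=P[m]
    if len(q): print(lo,len(q),q.min(0).round(4),q.max(0).round(4),np.median(q,0).round(4))
d=np.linalg.norm(P[...,:2]-[.438,-.386],axis=-1); q=P[(d<.045)&(P[...,2]>.045)&(P[...,2]<.06)]; print('jar',q.min(0),q.max(0))
```

```text
14.825 [ 0.46828485 -0.44813579  0.21830326] [-3.13953131e+00  1.14377541e-03 -7.02767748e-04] 0.0655698029221643
0.02 345 [ 0.5023 -0.4672  0.0447] [ 0.5344 -0.4354  0.055 ] [ 0.5198 -0.4508  0.0505]
0.062 24 [ 0.5095 -0.4609  0.0647] [ 0.5276 -0.4415  0.071 ] [ 0.5232 -0.4502  0.0705]
0.075 59 [ 0.5131 -0.4576  0.0798] [ 0.5243 -0.4448  0.0939] [ 0.5198 -0.4516  0.0927]
0.094 76 [ 0.5133 -0.4553  0.094 ] [ 0.5235 -0.4459  0.0978] [ 0.5185 -0.4506  0.0952]
jar [ 0.41654156 -0.41038475  0.04510593] [ 0.46253319 -0.3637207   0.05524019]
```

View pics/w5.png

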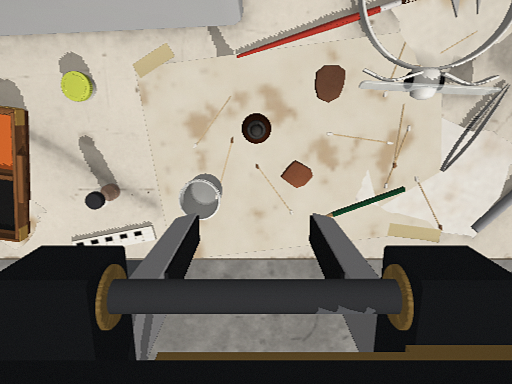

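The bottle is at (257,128), i.e. (0.518,-0.451), and the jar is at (201,197). I'll check for tall clutter under the gripper body.

Run:
```python
from h import *
for n in('scene0','side0','w5'):
    P=pts(np.load(n+'.npz')); q=P[np.isfinite(P[...,2])]-[.518,-.451,0]
    k=(abs(q[:,0])<.055)&(abs(q[:,1])<.13)&(abs(q[:,1])>.03)&(q[:,2]<.16); print(n,k.sum(),np.sort(q[k,2])[-3:],q[k][np.argmax(q[k,2])])
```

```text
scene0 4077 [0.03587635 0.03622662 0.03752972] [ 0.04908792 -0.12722467  0.03752972]
side0 1070 [0.03989562 0.04844723 0.04996134] [-0.05245752  0.06704687  0.04996134]
w5 14911 [0.03549667 0.03554429 0.03596921] [ 0.04790525 -0.12666705  0.03596921]
```

carry_out:
  steps:
    - [[0.05, 0.003, 0], 0, -0.4]
    - [[0.05, 0.003, 0.03], 0, -0.4]
    - [[0.05, 0.003, 0.08], 0, -0.4]
    - [[0.05, 0.003, 0.08], 0, -0.4]

```text
time: 15.32
tool_pos: [0.5165, -0.4484, 0.1336]
ee_rot: [-3.133, 0.008, 0.001]
wrist_force: [-0.7, 0.6, -0.5]
width: 0.0658
finger_force: 0.0
```

carry_out:
  steps:
    - [[0.001, 0, 0.05], 0, -0.4]
    - [[0.001, 0, 0.09], 0, -0.4]
    - [[0.001, 0, 0.112], 0, -0.4]
    - [[0.001, 0, 0.119], 0, -0.4]
    - [[0.001, 0, 0.119], 0, -0.4]
    - [[0.001, 0, 0.119], 0, 1]
    - [[0.001, 0, 0.119], 0, 1]
    - [[0.001, 0, 0.119], 0, 1]
    - [[0.001, 0, 0.119], 0, 1]
    - [[0.001, 0, 0.119], 0, 1]

```text
time: 16.58
tool_pos: [0.5193, -0.4526, 0.0209]
ee_rot: [3.142, -0.0, -0.002]
wrist_force: [-0.1, 1.3, 2.1]
width: 0.032
finger_force: 30.0
```

carry_out:
  steps:
    - [[0, 0, -0.05], 0, 1]
    - [[0, 0, -0.1], 0, 1]
    - [[-0.01, -0.02, -0.15], 0.4, 1]
    - [[-0.02, -0.08, -0.15], 0.81, 1]
    - [[-0.03, -0.14, -0.15], 0.81, 1]
    - [[-0.04, -0.2, -0.15], 0.81, 1]
    - [[-0.04, -0.26, -0.15], 0.81, 1]
    - [[-0.04, -0.32, -0.15], 0.81, 1]
    - [[-0.04, -0.325, -0.15], 0.81, 1]
    - [[-0.04, -0.325, -0.15], 0.81, 1]

```text
time: 17.82
tool_pos: [0.4799, -0.1278, 0.1705]
ee_rot: [3.141, -0.0, -0.142]
wrist_force: [-0.5, 0.8, 0.3]
width: 0.0322
finger_force: 30.0
```

Run:
```python
from h import *
s=snap('wrist'); save(s['image'],'w6.png'); np.savez('w6.npz',**s)
o=robot.get_obs(); print(o['time'],o['tool_pos'],o['ee_rot'],o['width'])
hsv=cv2.cvtColor(s['image'],cv2.COLOR_RGB2HSV); m=cv2.inRange(hsv,(5,190,140),(16,255,255)); 
cs=max(cv2.findContours(m,0,2)[0],key=cv2.contourArea); w=np.array([plane(s,*p[0],.016)[:2]*1000 for p in cs],'f4'); print(cv2.boundingRect(cs),cv2.minAreaRect(w))
print(go(.5039,-.1277,.038,np.radians(-8.1)))
```

```text
17.875 [ 0.47985228 -0.12850003  0.17037517] [ 3.14063843e+00 -5.37762662e-05 -1.43696577e-01] 0.03214904080635087
(219, 124, 63, 61) ((503.9361877441406, -127.88139343261719), (65.84913635253906, 63.631622314453125), 82.31499481201172)
([0.024, -0.004, 0.132], -0.01)
```

View pics/w6.png

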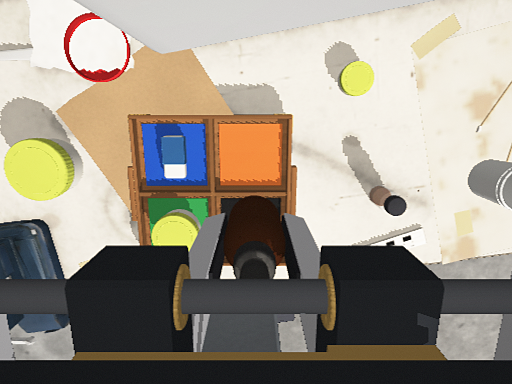

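The eraser lies central on blue at (173,157), the tub is on green, and the bottle is held upright. Orange is centred at (0.504,-0.128).

carry_out:
  steps:
    - [[0.0245, -0.004, 0], 0, 1]
    - [[0.0245, -0.004, 0.05], 0, 1]
    - [[0.0245, -0.004, 0.09], 0, 1]
    - [[0.0245, -0.004, 0.115], 0, 1]
    - [[0.0245, -0.004, 0.127], 0, 1]
    - [[0.0245, -0.004, 0.13], 0, 1]
    - [[0.0245, -0.004, 0.13], 0, 1]
    - [[0.0245, -0.004, 0.13], 0, 1]

```text
time: 18.88
tool_pos: [0.5056, -0.1276, 0.0419]
ee_rot: [3.141, -0.003, -0.143]
wrist_force: [-0.4, 0.6, -0.4]
width: 0.032
finger_force: 30.0
```

carry_out:
  steps:
    - [[0, 0, 0.001], 0, 1]
    - [[0, 0, 0.002], 0, 1]
    - [[0, 0, 0.003], 0, 1]
    - [[0, 0, 0.0035], 0, 1]
    - [[0, 0, 0.0035], 0, 1]

```text
time: 19.5
tool_pos: [0.5046, -0.1271, 0.0369]
ee_rot: [3.141, 0.0, -0.143]
wrist_force: [0.3, 1.5, -0.7]
width: 0.032
finger_force: 30.0
```

carry_out:
  steps:
    - [[0, 0, 0.001], 0, 1]
    - [[0, 0, 0.001], 0, 1]
    - [[0, 0, 0.001], 0, 0.1]
    - [[0, 0, 0.001], 0, -0.05]
    - [[0, 0, 0.001], 0, -0.05]
    - [[0, 0, -0.02], 0, -0.05]
    - [[0, 0, -0.06], 0, -0.05]
    - [[0, 0, -0.11], 0, -0.3]
    - [[0, 0, -0.16], 0, -0.3]
    - [[0, 0, -0.18], 0, -0.3]

```text
time: 20.75
tool_pos: [0.506, -0.1276, 0.221]
ee_rot: [3.14, -0.006, -0.143]
wrist_force: [-0.5, -0.5, -1.0]
width: 0.0611
finger_force: 0.0
```

Run:
```python
from h import *
o=robot.get_obs(); print(o['time'],o['tool_pos'],o['ee_rot'],o['width'])
print(go(.395,-.265,.20,np.radians(-8.1)))
```

```text
20.75 [ 0.50598983 -0.12761623  0.22099822] [ 3.14014918 -0.00631692 -0.14305175] 0.061077040271933
([-0.09, 0.152, 0.021], -0.01)
```

carry_out:
  steps:
    - [[-0.03, 0.05, 0], 0, -0.3]
    - [[-0.06, 0.1, 0], 0, -0.3]
    - [[-0.09, 0.152, 0.01], 0, -0.3]
    - [[-0.09, 0.152, 0.02], 0, -0.3]
    - [[-0.09, 0.152, 0.02], 0, -0.3]
    - [[-0.09, 0.152, 0.02], 0, -0.3]

```text
time: 21.5
tool_pos: [0.3948, -0.2637, 0.1971]
ee_rot: [-3.141, -0.0, -0.141]
wrist_force: [0.1, -0.7, 0.4]
width: 0.0614
finger_force: 0.0
```

Run:
```python
from h import *
s=snap('wrist'); save(s['image'],'w7.png'); np.savez('w7.npz',**s)
o=robot.get_obs(); print(o['time'],o['tool_pos'],o['ee_rot'],o['width'])
P=pts(s)
for nm,c in(('vial',[.436,-.264]),('bottle',[.504,-.128])):
    d=np.linalg.norm(P[...,:2]-c,axis=-1)
    for lo,hi in((.03,.04),(.045,.056),(.095,.12)):
        q=P[(d<.03)&(P[...,2]>lo)&(P[...,2]<hi)]
        if len(q)>5: print(nm,lo,len(q),q.min(0).round(4),q.max(0).round(4),((q.min(0)+q.max(0))/2).round(4))
```

```text
21.55 [ 0.39493464 -0.26373817  0.1973426 ] [ 3.14150027e+00 -7.15009195e-04 -1.40564463e-01] 0.06092583995138473
vial 0.03 79 [ 0.426  -0.2767  0.03  ] [ 0.4485 -0.2541  0.0393] [ 0.4372 -0.2654  0.0347]
vial 0.045 291 [ 0.4276 -0.2747  0.0451] [ 0.4465 -0.2558  0.0528] [ 0.4371 -0.2652  0.0489]
bottle 0.03 117 [ 0.4868 -0.1451  0.0302] [ 0.5181 -0.1267  0.04  ] [ 0.5025 -0.1359  0.0351]
bottle 0.045 150 [ 0.4872 -0.1448  0.0452] [ 0.5184 -0.1286  0.056 ] [ 0.5028 -0.1367  0.0506]
bottle 0.095 312 [ 0.4971 -0.1351  0.0952] [ 0.5094 -0.1229  0.1131] [ 0.5032 -0.129   0.1042]
```

View pics/w7.png

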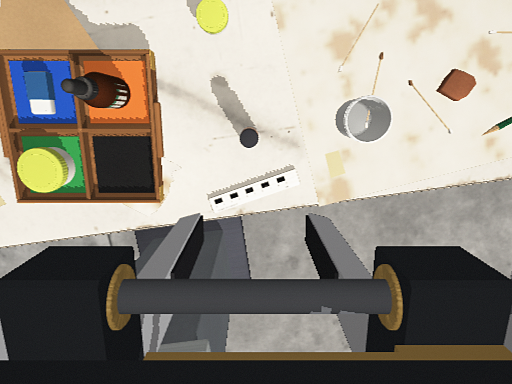

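The black cap is at (249,138), i.e. a vial at (0.437,-0.265). The bottle stands upright on orange.

carry_out:
  steps:
    - [[0.042, -0.0043, 0.02], 0, -0.3]
    - [[0.042, -0.0043, 0.07], 0, -0.3]
    - [[0.042, -0.0043, 0.12], 0, -0.3]
    - [[0.042, -0.0043, 0.16], 0, -0.3]
    - [[0.042, -0.0043, 0.18], 0, -0.3]
    - [[0.042, -0.0043, 0.186], 0, -0.3]
    - [[0.042, -0.0043, 0.186], 0, 1]
    - [[0.042, -0.0043, 0.186], 0, 1]
    - [[0.042, -0.0043, 0.186], 0, 1]
    - [[0.042, -0.0043, 0.186], 0, 1]

```text
time: 22.8
tool_pos: [0.4364, -0.2667, 0.0117]
ee_rot: [3.141, -0.001, -0.143]
wrist_force: [-0.3, 0.6, 1.1]
width: 0.0246
finger_force: 0.3
```

carry_out:
  steps:
    - [[0, 0, 0], 0, 1]
    - [[0, 0, -0.05], 0, 1]
    - [[0, 0, -0.1], 0, 1]
    - [[0, 0, -0.16], 0, 1]
    - [[0, 0, -0.19], 0, 1]
    - [[0, 0, -0.19], 0, 1]

```text
time: 23.55
tool_pos: [0.4373, -0.2675, 0.204]
ee_rot: [3.138, -0.006, -0.143]
wrist_force: [0.3, -0.2, -0.7]
width: 0.0221
finger_force: 30.0
```

Run:
```python
from h import *
o=robot.get_obs(); print(o['time'],o['tool_pos'],o['ee_rot'],o['width'])
print(go(.4248,-.1167,.2,np.radians(-8.1)))
```

```text
23.55 [ 0.43726218 -0.26753143  0.2040103 ] [ 3.13819291 -0.00571246 -0.14327586] 0.02207438854335798
([-0.034, -0.148, 0.004], -0.01)
```

carry_out:
  steps:
    - [[-0.012, -0.05, 0], 0, 1]
    - [[-0.024, -0.1, 0], 0, 1]
    - [[-0.034, -0.147, 0], 0, 1]
    - [[-0.034, -0.147, 0.03], 0, 1]
    - [[-0.034, -0.147, 0.08], 0, 1]
    - [[-0.034, -0.147, 0.12], 0, 1]
    - [[-0.034, -0.147, 0.15], 0, 1]
    - [[-0.034, -0.147, 0.163], 0, 1]
    - [[-0.034, -0.147, 0.165], 0, 1]
    - [[-0.034, -0.147, 0.165], 0, 1]

```text
time: 24.8
tool_pos: [0.424, -0.1164, 0.0367]
ee_rot: [3.141, -0.001, -0.143]
wrist_force: [1.2, -0.8, -0.1]
width: 0.022
finger_force: 30.0
```

Placement is right, so I'll lower the last 8.5 mm.

carry_out:
  steps:
    - [[0, 0, 0.004], 0, 1]
    - [[0, 0, 0.007], 0, 1]
    - [[0, 0, 0.0085], 0, 1]
    - [[0, 0, 0.0085], 0, 1]
    - [[0, 0, 0.0085], 0, 1]

```text
time: 25.42
tool_pos: [0.4235, -0.1162, 0.0276]
ee_rot: [3.141, -0.0, -0.143]
wrist_force: [-0.1, 0.4, 0.2]
width: 0.022
finger_force: 30.0
```

carry_out:
  steps:
    - [[0, 0, 0.0007], 0, 1]
    - [[0, 0, 0.0007], 0, 0.4]
    - [[0, 0, 0.0007], 0, 0.15]
    - [[0, 0, 0.0007], 0, 0.15]
    - [[0, 0, -0.01], 0, 0.15]
    - [[0, 0, -0.04], 0, 0.15]
    - [[0, 0, -0.09], 0, 0.15]
    - [[0, 0, -0.15], 0, 0.15]
    - [[0, 0, -0.18], 0, 0.15]
    - [[0, 0, -0.18], 0, 0.15]

```text
time: 26.68
tool_pos: [0.425, -0.1168, 0.2112]
ee_rot: [3.14, -0.007, -0.143]
wrist_force: [-0.1, -0.2, -0.3]
width: 0.04
finger_force: 0.0
```

carry_out:
  steps:
    - [[-0.05, 0, -0.02], 0, 0]
    - [[-0.07, 0.02, -0.02], 0, 0]
    - [[-0.07, 0.02, -0.02], 0, 0]
    - [[-0.07, 0.02, -0.02], 0, 0]
    - [[-0.07, 0.02, -0.02], 0, 0]

```text
time: 27.3
tool_pos: [0.3515, -0.1255, 0.2266]
ee_rot: [-3.141, 0.002, -0.142]
wrist_force: [-0.6, 0.5, -0.2]
width: 0.047
finger_force: 0.0
```

Run:
```python
from h import *
s=snap('wrist'); a=snap('scene')
A=cv2.resize(a['image'][85:345,150:400],(288,300)); save(np.hstack([cv2.resize(s['image'],(400,300)),A]),'w8.png')
P=pts(s); g=np.array([.436,-.0376]); b=np.array([.5152,-.0485]); w=np.array([-.0113,-.0792])
for nm,c,lo,hi in(('tub',g,.042,.05),('eraser',b,.024,.034),('bottle',b+w,.1,.12),('vial',g+w,.062,.07)):
    d=np.linalg.norm(P[...,:2]-c,axis=-1); q=P[(d<.036)&(P[...,2]>lo)&(P[...,2]<hi)]
    print(nm,len(q),((q.min(0)+q.max(0))/2)[:2].round(4)-c,(q.max(0)-q.min(0)).round(3) ) if len(q) else print(nm,'none')
P=pts(a)
for nm,c,h in(('jar',[.438,-.387],.05),('grey',[.543,.164],.048),('big',[.52,.084],.036)):
    d=np.linalg.norm(P[...,:2]-c,axis=-1); q=P[(d<.04)&(P[...,2]>h)&(P[...,2]<h+.01)]; print(nm,len(q),((q.min(0)+q.max(0))/2).round(4) if len(q) else '')
o=robot.get_obs(); print(o['time'],o['wrist_force'])
```

```text
tub 1540 [-0.0017 -0.0022] [0.048 0.048 0.006]
eraser 898 [-0.0013 -0.0021] [0.045 0.027 0.006]
bottle 199 [-0.0009 -0.0002] [0.011 0.012 0.013]
vial 282 [-0.0011 -0.0005] [0.019 0.019 0.006]
jar 98 [ 0.4388 -0.387   0.054 ]
grey 27 [0.5435 0.1661 0.0514]
big 262 [0.521  0.0855 0.0397]
27.4 [ 0.2287559   0.19465435 -0.00398159]
```

View pics/w8.png

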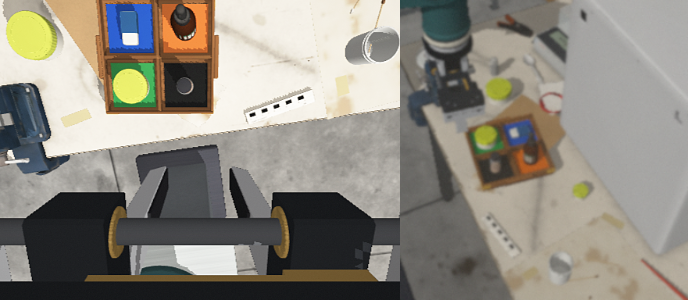

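The last picture shows all four things standing or lying central on their mats: tub (130,88), eraser (129,27), bottle (184,20) and vial (185,85). All are within 3 mm of centre. The jar and grey vial are where they were, and the arm is clear of everything.

```bash
python3 -c "
from bench import robot; print(robot.close_job())"
```

```text
the job is handed in; nothing more can be done
None
```

The kit is packed and the job is handed in: the tub is on green, the eraser flat on blue, the bottle on orange and the black-capped vial on black, each within about 3 mm of its mat's centre, with the grey-capped vial and the jar left standing where they were, at about 27 s of the 115 s allowed.

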